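# Bring the wide jar of the medicine carousel to the front

## Robot

A 6-joint arm with a two-finger parallel gripper is mounted at the origin on the work surface. World frame = base frame: x ahead of the robot, y to its left, z up, the work surface at z = 0. Lengths are in m, angles in rad, forces in N, time in s.
With the tool pointing down it reaches from about 0.3 to 0.875 m from the base axis. Payload 6.4 kg.
Tool frame: the origin (TCP) lies between the finger pads; the fingertips stand 14 mm ahead of it and the grasp point (between the pads) lies 5 mm behind it; z points along the fingers, y is the line along which they close (so a half turn about z gives the same grasp; the last joint's range is limited). The gripper opens to 88 mm and grips with 3 to 60 N. Pads are 18 mm wide; open, the fingers measure 123 mm over their backs; the gripper's body (75 mm by 187 mm) begins 45 mm behind the grasp point.
Start: joints at [-1.515, 0.181, 1.607, -0, 1.354, -0.206], TCP at [0.149, -0.555, 0.253] pointing down, gripper open.
Joint ranges: [-2.99, 2.99], [-0.89, 2.07], [0.3, 2.58], [-1.14, 4.28], [0, 2.63], [-3.12, 3.12]. Speed limits (rad/s): [2.57, 2.57, 3.01, 3.14, 3.14, 3.14].

## Interface

Orientations are given as a unit quaternion [w, x, y, z].
In Python, from rig import r, snapshot, get_calibration gives the robot as it stands. The module is installed in compiled form; this text tells all that it offers.
- The arm moves only by the tool step_arm, never from a script. Its argument "deltas" is a list of rows, each an object of numbers: "fingers": the gripper command: -1 is shut, 1 is fully open, values between are in proportion; "x", "y", "z": the shift along the tool's x, y, z as a fraction of full scale; "wx", "wy", "wz": the turn, a rotation vector about the tool's x, y, z as a fraction of full scale. A call has 1 to 5 rows; each row is the pose to reach, as a shift and turn from the pose commanded when the call began, along the tool's axes at that moment, turning the shorter way round; what a row does not reach only later rows make up. Full scale, the value 1, is 0.3 m for a shift and pi rad for a turn. A row lasts 1/8 s, in which the tool goes at most 62.5 mm and 10.7 degrees, less where a joint would pass 70% of its speed; a pose out of reach is approached as far as the arm can. A call with a number of a shift or a turn outside -1 to 1 is refused whole. A call with a gripper value outside its range is refused whole. The fingers move at their own pace and stop on an object; the grip force is fixed at half the most. Time passes only in rows, so rows that repeat a pose let the fingers close. It gives the time, the measured TCP pose, the force, the opening and the grip force at its end, in the units of the state.
- r.get_state(): the state, without advancing time (a new reading comes with each control period).
- snapshot(name): name is "scene" or "top" or "wrist"; returns the picture (420x560x3 uint8, red, green, blue); there is no depth.
- get_calibration(name): a dict with "fx", "fy", "cx", "cy" (pixels), "dist_coeffs" ([k1, k2, p1, p2, k3] as OpenCV has them; the pictures are not rectified), "world_from_camera" (4x4, takes a point from camera to world coordinates). Camera axes: x right, y down, z forward; pixel columns grow to the right and rows downward; lengths in m; the calibration is good to about 2 mm. A picture is of the moment at which its call begins: read the wrist's pose just before it. get_calibration takes no time and is no camera call; for the wrist camera it gives the pose at the moment of the call.
- r.finish_job(): hands the job in; it is judged then, once.
The state is a dict: "clock": time; "joint_pos": joint angles; "qd": joint speeds; "effort": joint torques, N m; "ee_pos": TCP position; "orientation": TCP orientation; "ft_force": force on the tool from outside, world axes, zero at the start; "ft_torque": the same for the moment, N m; "grip_width": finger opening in m; "finger_force": force on a finger pad.
Only numpy, scipy, OpenCV 4.12 (cv2) and the standard library are available. Lean on these libraries where they do the work, as an engineer would, in place of code of your own. Each camera call takes 0.05 s, during which the arm holds its last target. There are 200 camera calls.

## Task

Swing the reading lamp's arm aside until its head is well clear of the medicine carousel and no longer over any part of it. Then turn the carousel until the wide jar stands squarely at the front, in line with the steel tab that sticks out of the base, and finish while still gripping the carousel's centre handle and holding it still: do not let go. Leave the mug, the separate pill bottle and the carton where they stand on the table.

Things in the scene. Friction and masses are not known exactly. Their poses are not given: they have to be found in the camera images.
- caddy: the carousel's fixed base: wooden disc 180 mm across, 14 mm high, below the turning disc and coaxial with it. Origin on the turning axis at table height; its -x axis points to the front, along the steel tab (26 mm wide, 12 mm high) that juts out to 140 mm from the axis. The tab points roughly towards the robot (within 20 degrees)
- front_mark (a point): outer end of the steel front tab, at its top face: 140 mm from the turning axis, 12 mm above the table
- turntable: turning wooden disc, 210 mm across, top 28 mm above the table. Turns endlessly either way about its vertical axis, stiffly (0.06 N m), and stays where left. Origin on the axis, at table height. Fixed in it, centres 68 mm from the axis: the wide jar at its -x, slim bottles (32 mm across, top 100 mm above the table) at +y and -y, a paper carton (28 x 44 mm, top 94 mm up) at +x
- jar_lid (a point): centre of the top of the wide jar's lid, 90 mm above the table, 68 mm from the turning axis. The wide jar is the squat white jar 54 mm across, much wider than the two slim bottles. At the start it stands at least 50 degrees away from the front
- handle (a point): centre handle on the post, turns with the disc: upright steel bar 14 mm thick, 52 mm long, 40 mm high (126 to 166 mm above the table). This point is the centre of its underside, on the turning axis. Its long side lies along its x axis, the line to the wide jar; grip it across its thickness (y). Nothing else of the carousel is higher than 126 mm; at first the lamp's head is over it
- lamp_arm (a joint): swing of the lamp's arm about its upright column, rad; grows clockwise seen from above (the head then moves towards the robot and its left, the free side), limits -1.5 to 1.5, at the start near 0 with the head over the carousel. Stiff (0.15 N m): stays where it is left
- lamp_pivot (a point): the lamp's hinge axis (vertical), at the height of the arm, 225 mm above the table. The column is 18 mm thick, top 256 mm above the table, on a fixed round foot 110 mm across, beyond the carousel, on the robot's left of it
- lamp_knob (a point): grip point of the lamp's knob: an upright round steel pin 20 mm across, 44 mm tall (235 to 279 mm above the table) on the middle of the lamp's head; the point is on its axis, 262 mm above the table, 280 mm from the hinge axis. The head below is a disc 90 mm across, 213 to 235 mm above the table; the arm is a bar 14 mm thick at 225 mm
- mug: bystander: white mug, 76 mm across, 90 mm high, handle to its +y; origin at the centre of its underside. Leave alone
- pill_bottle: bystander: separate pill bottle standing on the table, 48 mm across, 85 mm high; origin at the centre of its underside. Leave alone
- carton: bystander: paper carton, 35 x 75 mm, 60 mm high; origin at the centre of its underside. Leave alone
There are look-alikes about, which are no part of the job. There is more than one size of the caddy; the one meant has the size given above.

How it is judged:
On the way, in this order (a step that is already met when the one before it is completed fails the run):
1. the lamp's head is clear of the carousel (horizontal distance between lamp_knob and handle above 0.155 m), for 0.2 s.
2. the wide jar is at the front, the handle in the grip (y of jar_lid in the frame of caddy between -0.01 and 0.01 m and x of jar_lid in the frame of caddy below -0.05 m and contact force between the fingers and turntable above 3 N and horizontal distance between the grasp point and handle below 0.03 m and z of the grasp point in the frame of handle below 0.045 m), for 0.2 s.
At the end, for the whole second after the job is handed in: Lamp knob over 155 mm (in plan) from the carousel axis; wide jar centre within 10 mm sideways of the tab line, on the tab side; fingers grip the handle (over 3 N, grasp point within 30 mm of its axis and under 45 mm above its underside); turntable still (under 0.05 rad/s) (all of step 2 and horizontal distance between lamp_knob and handle above 0.155 m and angular speed of turntable below 0.05 rad/s); the arm keeps its last pose, push and grip.
It fails at once if a bystander was moved by more than 30 mm or tipped (distance of any of mug, pill_bottle, carton from where it was at the start of the episode above 0.03 m or angle between any of mug, pill_bottle, carton's own z axis and vertical above 0.4 rad).
It also fails if it takes over 72 s, if anything falls off the work surface, if the arm or the gripper's body presses on something with over 40 N, if the wrist force passes 120 N, or if a joint passes its speed limit or range.

## Working session

There is one attempt and no reset: what is moved stays moved. The work goes in short steps, Python scripts to look and compute and a tool call to move; the robot and the scene stay as the last step left them, time stands still between calls to the robot, and variables do not carry over. Pictures are saved under pics/ and viewed, at most 10 in all, crops included, and the job is handed in when it is done.

Besides the shell and the picture viewer there is one more tool, called after "Request:" in YAML: its name, and indented under it one key for each argument. step_arm: Moves the arm, as the interface text tells. Shift numbers are shares of 0.3 m and turn numbers shares of pi rad, none past 1 either way. Its arguments: {"type":"object","properties":{"deltas":{"type":"array"}},"required":["deltas"]}

```bash
mkdir -p pics
cat > h.py <<'E'
import numpy as np,cv2
from rig import r,snapshot,get_calibration
from scipy.spatial.transform import Rotation as R
def K(c): return np.array([[c["fx"],0,c["cx"]],[0,c["fy"],c["cy"]],[0,0,1.]])
def ray(c,px,z):
    u=cv2.undistortPoints(np.array([[px]],float),K(c),np.array(c["dist_coeffs"]))[0,0]
    T=np.array(c["world_from_camera"]); d=T[:3,:3]@[u[0],u[1],1]; o=T[:3,3]
    return o+d*(z-o[2])/d[2]
def proj(c,p):
    T=np.linalg.inv(np.array(c["world_from_camera"]))
    return cv2.projectPoints(np.atleast_2d(np.array(p,float)),cv2.Rodrigues(T[:3,:3])[0],T[:3,3],K(c),np.array(c["dist_coeffs"]))[0][:,0]
def tool(dw):
    s=r.get_state(); q=s["orientation"]; return R.from_quat([q[1],q[2],q[3],q[0]]).inv().apply(dw)/0.3
E
python3 - <<'E'
from h import *
a=snapshot("scene");b=snapshot("top")
for n,i in(("scene",a),("top",b)):
    cv2.imwrite(f"pics/{n}.png",cv2.resize(i[:,:,::-1],(800,600)))
    cv2.imwrite(f"pics/{n}_raw.png",i[:,:,::-1]); c=get_calibration(n);print(n,np.round(c["world_from_camera"],3).tolist(),c["fx"])
s=r.get_state();print(s)
E
```

```text
scene [[0.824, 0.354, -0.442, 1.18], [0.566, -0.535, 0.627, -0.891], [-0.015, -0.767, -0.642, 1.075], [0.0, 0.0, 0.0, 1.0]] 543.5381717975827
top [[0.017, -0.99, 0.14, 0.321], [-1.0, -0.017, 0.002, -0.019], [0.0, -0.14, -0.99, 1.679], [0.0, 0.0, 0.0, 1.0]] 535.2651715701039
{'clock': 0.1, 'joint_pos': array([-1.51526686e+00,  1.81456151e-01,  1.60790957e+00, -8.20013524e-06,
        1.35381191e+00, -2.06319325e-01]), 'qd': array([-3.17774092e-03, -3.97280375e-04, -3.28148845e-03,  1.03331251e-03,
        6.88440038e-05, -2.77599042e-04]), 'effort': array([ 5.41650916e-04, -4.34819019e+01, -3.42696083e+01,  7.04904227e-02,
        3.40259133e-02, -2.95443226e-05]), 'ee_pos': array([ 0.14882572, -0.55492244,  0.25190543]), 'orientation': array([-7.90536343e-04,  9.91441210e-01,  1.30551518e-01,  5.57009954e-05]), 'ft_force': array([ 0.42108812, -0.20750805, -0.25674283]), 'ft_torque': array([-0.02480677,  0.03265467,  0.00280766]), 'finger_force': 0.0, 'grip_width': 0.08785551148421618}
```

View pics/scene.png

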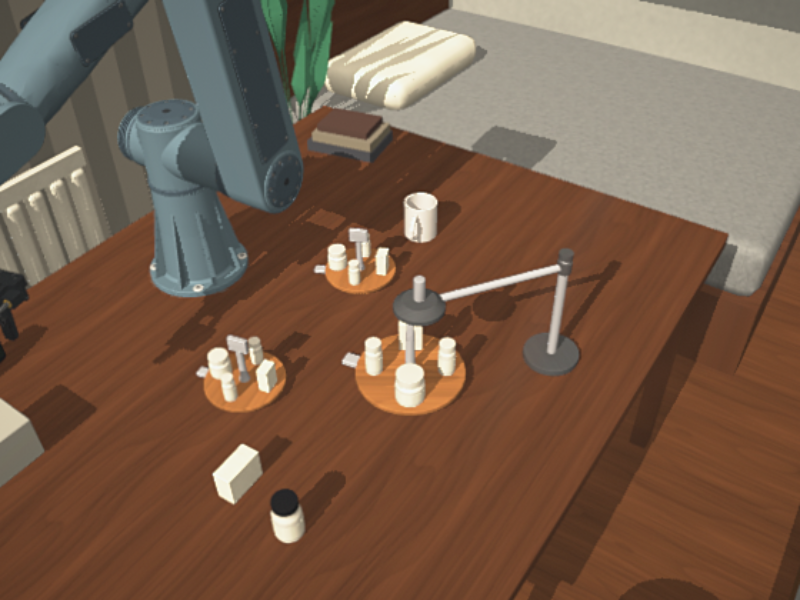

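View pics/top.png

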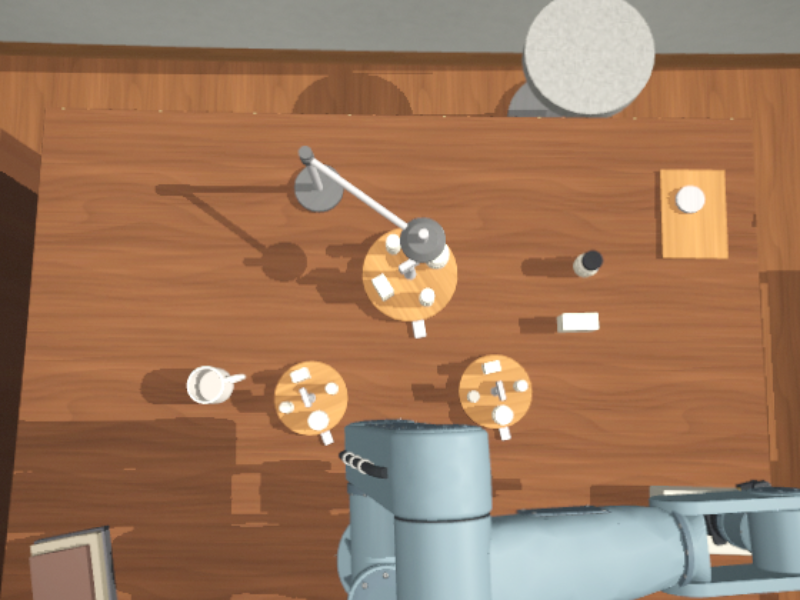

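Three carousels in the top view, at (410,275), (311,398) and (496,391). The first is larger, about 95 px across against 73 px, and has the lamp head over it at (423,240), so it is the one meant. Its jar is at about (438,257) and its tab at (419,329). I'll confirm it in one enlarged crop.

Run:
```python
from h import *
a=cv2.imread("pics/scene_raw.png")[165:295,235:415];b=cv2.imread("pics/top_raw.png")[95:245,195:345]
a=cv2.resize(a,None,fx=2.2,fy=2.2,interpolation=2); b=cv2.resize(b,(600-200,400),interpolation=2)
o=np.zeros((400,800,3),np.uint8); o[:a.shape[0],:a.shape[1]]=a; o[:,400:]=b
cv2.imwrite("pics/crop.png",o)
c=get_calibration("top"); s=.7
for n,p,z in (("tabend",(419.5,336),.012),("disc",(410,275),.028),("handle",(408,269),.166),("jar",(438,257),.09),("knob",(424,234),.279),("coltop",(306,153),.256),("foot",(318,188),.01)):
    print(n,ray(c,(p[0]*s,p[1]*s),z).round(3))
```

```text
tabend [ 0.463 -0.058  0.012]
disc [ 0.595 -0.035  0.028]
handle [ 0.584 -0.029  0.166]
jar [ 0.624 -0.092  0.09 ]
knob [ 0.631 -0.057  0.279]
coltop [0.791 0.172 0.256]
foot [0.792 0.175 0.01 ]
```

View pics/crop.png

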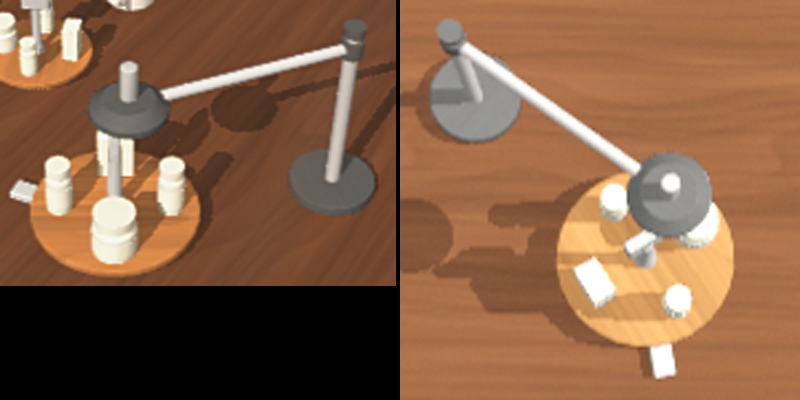

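The crop confirms it: the large carousel under the lamp head, with the wide jar at crop (697,225) and the tab at (662,360). The knob is about (0.631,-0.057) and the pivot about (0.792,0.173), 0.281 m apart, which matches the 280 mm given. Next I work out the move.

```bash
cat >> h.py <<'E'
def rows(ts):
    "world targets (x,y,z,yaw of tool x in deg), tool down -> row numbers"
    s=r.get_state(); q=s["orientation"]; R0=R.from_quat([q[1],q[2],q[3],q[0]])
    for t in ts:
        a=np.radians(t[3]); Rt=R.from_matrix([[np.cos(a),np.sin(a),0],[np.sin(a),-np.cos(a),0],[0,0,-1]])
        print(np.round(R0.inv().apply(np.array(t[:3])-s["ee_pos"])/.3,3),np.round((R0.inv()*Rt).as_rotvec()/np.pi,3))
E
python3 -c "
from h import *
rows([(.36,-.33,.37,35)])"
```

```text
[ 0.874 -0.543 -0.393] [-0.    -0.    -0.111]
```

Request:
step_arm:
  deltas:
    - {"x": 0,"y": 0,"z": -0.2,"wz": -0.05,"fingers": -0.1}
    - {"x": 0.87,"y": -0.54,"z": -0.4,"wz": -0.11,"fingers": -0.1}
    - {"x": 0.87,"y": -0.54,"z": -0.4,"wz": -0.11,"fingers": -0.1}
    - {"x": 0.87,"y": -0.54,"z": -0.4,"wz": -0.11,"fingers": -0.1}
    - {"x": 0.87,"y": -0.54,"z": -0.4,"wz": -0.11,"fingers": -0.1}

```text
$.deltas[0]: bad value
```

```bash
python3 -c "
from h import *
rows([(.58,-.11,.35,55)])"
```

```text
[ 1.772 -1.061 -0.325] [-0.    -0.    -0.222]
```

Request:
step_arm:
  deltas:
    - {"x": 0,"y": 0,"z": -0.2,"wx": 0,"wy": 0,"wz": -0.05,"fingers": -0.1}
    - {"x": 0.87,"y": -0.54,"z": -0.4,"wx": 0,"wy": 0,"wz": -0.11,"fingers": -0.1}
    - {"x": 0.87,"y": -0.54,"z": -0.4,"wx": 0,"wy": 0,"wz": -0.11,"fingers": -0.1}
    - {"x": 0.87,"y": -0.54,"z": -0.4,"wx": 0,"wy": 0,"wz": -0.11,"fingers": -0.1}
    - {"x": 0.87,"y": -0.54,"z": -0.4,"wx": 0,"wy": 0,"wz": -0.11,"fingers": -0.1}

```text
clock: 0.72
ee_pos: [0.3176, -0.3748, 0.3607]
orientation: [-0.0, 0.954, 0.299, 0.0]
ft_force: [0.3, 0.4, 0.2]
grip_width: 0.0406
finger_force: 0.0
```

```bash
python3 -c "
from h import *
rows([(.56,-.12,.36,50)])"
```

```text
[ 1.148 -0.237  0.003] [-0.    -0.    -0.085]
```

Request:
step_arm:
  deltas:
    - {"x": 1,"y": -0.2,"z": 0,"wx": 0,"wy": 0,"wz": -0.08,"fingers": -0.1}
    - {"x": 1,"y": -0.2,"z": 0,"wx": 0,"wy": 0,"wz": -0.08,"fingers": -0.1}
    - {"x": 1,"y": -0.2,"z": 0,"wx": 0,"wy": 0,"wz": -0.08,"fingers": -0.1}
    - {"x": 1,"y": -0.2,"z": 0,"wx": 0,"wy": 0,"wz": -0.08,"fingers": -0.1}
    - {"x": 1,"y": -0.2,"z": 0,"wx": 0,"wy": 0,"wz": -0.08,"fingers": -0.1}

```text
clock: 1.35
ee_pos: [0.5299, -0.1539, 0.3604]
orientation: [-0.0, 0.909, 0.417, -0.0]
ft_force: [-0.0, -1.2, 1.3]
grip_width: 0.0395
finger_force: 0.0
```

```bash
python3 -c "
from h import *
rows([(.631,-.057,.33,55)])
c=get_calibration('wrist'); print(np.round(c['world_from_camera'],3),proj(c,[.631,-.057,.279]))
cv2.imwrite('pics/w1.png',snapshot('wrist')[:,:,::-1])"
```

```text
[0.465 0.044 0.101] [-0.     0.    -0.032]
[[ 0.758 -0.622 -0.197  0.58 ]
 [-0.652 -0.722 -0.229 -0.094]
 [-0.     0.302 -0.953  0.492]
 [ 0.     0.     0.     1.   ]] [[304.05591553 -17.76204001]]
```

View pics/w1.png

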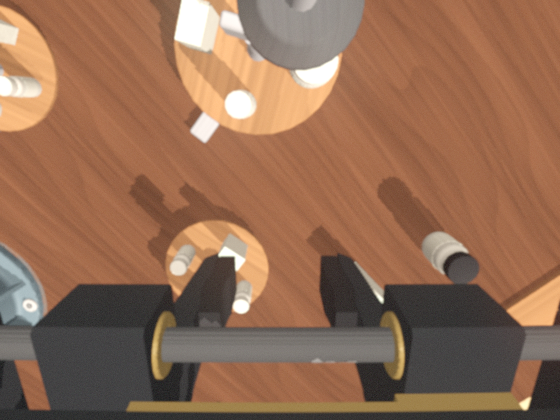

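The wrist view shows the lamp head at (302,20) with the pin at the top edge, near (303,0). That agrees with the predicted position, so I move over it.

Request:
step_arm:
  deltas:
    - {"x": 0.465,"y": 0.044,"z": 0.1,"wx": 0,"wy": 0,"wz": -0.03,"fingers": -0.1}
    - {"x": 0.465,"y": 0.044,"z": 0.1,"wx": 0,"wy": 0,"wz": -0.03,"fingers": -0.1}
    - {"x": 0.465,"y": 0.044,"z": 0.1,"wx": 0,"wy": 0,"wz": -0.03,"fingers": -0.1}
    - {"x": 0.465,"y": 0.044,"z": 0.1,"wx": 0,"wy": 0,"wz": -0.03,"fingers": -0.1}
    - {"x": 0.465,"y": 0.044,"z": 0.1,"wx": 0,"wy": 0,"wz": -0.03,"fingers": -0.1}

```text
clock: 2.02
ee_pos: [0.6293, -0.0603, 0.3311]
orientation: [0.0, 0.889, 0.458, -0.0]
ft_force: [-0.7, 0.6, 0.2]
grip_width: 0.0399
finger_force: 0.0
```

```bash
python3 -c "
from h import *
rows([(.631,-.057,.258,55)])
cv2.imwrite('pics/w2.png',np.hstack([snapshot('wrist')[180:,130:430,::-1],snapshot('scene')[120:360,200:500,::-1]]))"
```

```text
[ 0.012 -0.002  0.244] [ 0.     0.    -0.003]
```

View pics/w2.png

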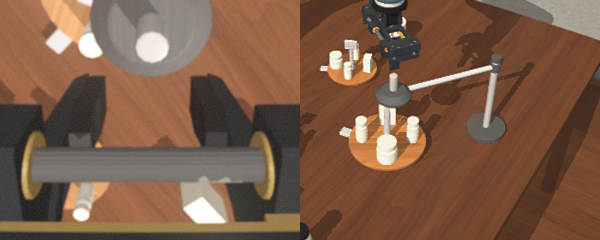

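```bash
python3 -c "
from h import *
c=get_calibration('wrist'); print(proj(c,[[.631,-.057,.279]]),ray(c,(282,227),.279))
c=get_calibration('scene');print(proj(c,[[.629,-.060,.317],[.631,-.057,.279]])-[200,120]+[300,0])"
```

```text
[[277.88812612 235.52634098]] [ 0.63594435 -0.05410022  0.279     ]
[[389.10480133  62.23680255]
 [390.53139412  74.7619999 ]]
```

Request:
step_arm:
  deltas:
    - {"x": 0.025,"y": 0,"z": 0.12,"wx": 0,"wy": 0,"wz": 0,"fingers": -0.1}
    - {"x": 0.025,"y": 0,"z": 0.24,"wx": 0,"wy": 0,"wz": 0,"fingers": -0.1}
    - {"x": 0.025,"y": 0,"z": 0.24,"wx": 0,"wy": 0,"wz": 0,"fingers": -0.1}

```text
clock: 2.5
ee_pos: [0.6322, -0.0535, 0.2561]
orientation: [-0.002, 0.889, 0.458, -0.002]
ft_force: [0.4, -0.0, 0.4]
grip_width: 0.0397
finger_force: 0.0
```

```bash
python3 -c "
from h import *
P=np.array([.792,.172])
f=lambda th:(P[0]+.28*np.cos(np.radians(th)),P[1]+.28*np.sin(np.radians(th)),.258,th-180)
rows([f(t) for t in (235,229,222,215,208,201)])
print(r.get_state()['joint_pos'])"
```

```text
[-0.012  0.005 -0.006] [-0.002  0.001 -0.003]
[-0.008 -0.092 -0.006] [-0.002  0.001  0.031]
[ 0.01  -0.205 -0.005] [-0.002  0.001  0.07 ]
[ 0.042 -0.314 -0.005] [-0.002  0.001  0.108]
[ 0.086 -0.419 -0.004] [-0.001  0.001  0.147]
[ 0.143 -0.518 -0.004] [-0.001  0.001  0.186]
[-2.71165985e-01  3.11907019e-01  1.44030517e+00 -2.04909462e-04
  1.39506290e+00  3.48180420e-01]
```

Request:
step_arm:
  deltas:
    - {"x": -0.01,"y": -0.09,"z": 0,"wx": 0,"wy": 0,"wz": 0.03,"fingers": -0.1}
    - {"x": 0.01,"y": -0.205,"z": 0,"wx": 0,"wy": 0,"wz": 0.07,"fingers": -0.1}
    - {"x": 0.04,"y": -0.315,"z": 0,"wx": 0,"wy": 0,"wz": 0.11,"fingers": -0.1}
    - {"x": 0.085,"y": -0.42,"z": 0,"wx": 0,"wy": 0,"wz": 0.145,"fingers": -0.1}
    - {"x": 0.14,"y": -0.52,"z": 0,"wx": 0,"wy": 0,"wz": 0.185,"fingers": -0.1}

```text
clock: 3.12
ee_pos: [0.5318, 0.0715, 0.2615]
orientation: [0.001, 0.983, 0.182, 0.002]
ft_force: [0.6, -1.0, -0.1]
grip_width: 0.0398
finger_force: 0.4
```

```bash
python3 -c "
from h import *
P=np.array([.792,.172])
f=lambda th:(P[0]+.28*np.cos(np.radians(th)),P[1]+.28*np.sin(np.radians(th)),.258,th-180)
rows([f(t) for t in (201,194,187,180,173,167)])
c=get_calibration('top');print(proj(c,[r.get_state()['ee_pos']]))
"
```

```text
[-0.004 -0.002  0.012] [ 0.001 -0.001 -0.   ]
[ 0.003 -0.116  0.012] [ 0.001 -0.001  0.039]
[ 0.024 -0.228  0.011] [ 0.001 -0.001  0.078]
[ 0.058 -0.337  0.011] [ 0.    -0.001  0.117]
[ 0.105 -0.44   0.011] [ 0.    -0.001  0.155]
[ 0.156 -0.524  0.011] [ 0.    -0.001  0.189]
[[248.10691162 200.8045381 ]]
```

Request:
step_arm:
  deltas:
    - {"x": 0.0,"y": -0.115,"z": 0.01,"wx": 0,"wy": 0,"wz": 0.04,"fingers": -0.1}
    - {"x": 0.025,"y": -0.23,"z": 0.01,"wx": 0,"wy": 0,"wz": 0.08,"fingers": -0.1}
    - {"x": 0.06,"y": -0.335,"z": 0.01,"wx": 0,"wy": 0,"wz": 0.115,"fingers": -0.1}
    - {"x": 0.105,"y": -0.44,"z": 0.01,"wx": 0,"wy": 0,"wz": 0.155,"fingers": -0.1}
    - {"x": 0.155,"y": -0.525,"z": 0.01,"wx": 0,"wy": 0,"wz": 0.19,"fingers": -0.1}

```text
clock: 3.75
ee_pos: [0.5185, 0.236, 0.2586]
orientation: [-0.0, 0.993, -0.115, 0.002]
ft_force: [0.3, -1.3, 1.1]
grip_width: 0.0396
finger_force: 0.4
```

Request:
step_arm:
  deltas:
    - {"x": 0,"y": 0,"z": 0,"wx": 0,"wy": 0,"wz": 0,"fingers": 0.1}
    - {"x": 0,"y": 0.02,"z": 0,"wx": 0,"wy": 0,"wz": 0,"fingers": 0.3}
    - {"x": 0,"y": 0.02,"z": -0.2,"wx": 0,"wy": 0,"wz": 0,"fingers": 0.3}
    - {"x": 0,"y": 0.02,"z": -0.35,"wx": 0,"wy": 0,"wz": 0,"fingers": 0.3}
    - {"x": 0,"y": 0.02,"z": -0.4,"wx": 0,"wy": 0,"wz": 0,"fingers": 0.3}

```text
clock: 4.38
ee_pos: [0.5174, 0.2281, 0.3797]
orientation: [-0.001, 0.994, -0.113, 0.003]
ft_force: [0.0, -0.7, -0.5]
grip_width: 0.0573
finger_force: 0.0
```

```bash
python3 -c "
from h import *
b=snapshot('top')[95:245,165:365,::-1]; a=snapshot('scene')[130:310,200:440,::-1]
o=np.hstack([cv2.resize(b,(400,300),interpolation=2),cv2.resize(a,(400,300),interpolation=2)])
cv2.imwrite('pics/t2.png',o); rows([(.45,-.03,.36,20)])
"
```

```text
[-0.024  0.89   0.057] [-0.    -0.001 -0.183]
```

View pics/t2.png

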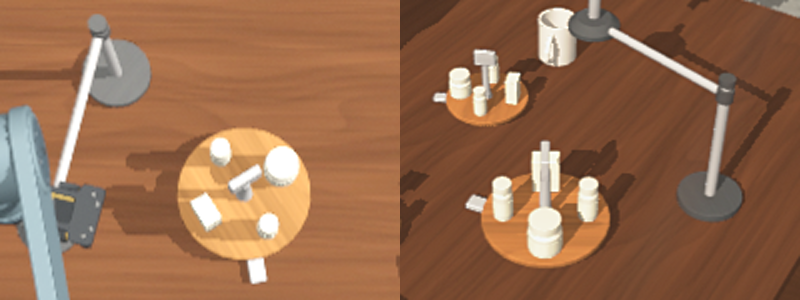

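The lamp is now well clear: its arm runs from (98,28) down-left to (60,185), and the carousel is uncovered. In the crop, the jar is at (282,162), the bottles at (220,148) and (268,219), the carton at (206,208), the handle bar from (232,187) to (260,171), and the tab end at (259,283).

```bash
python3 -c "
from h import *
c=get_calibration('top')
g=lambda x,y,z: ray(c,(x/2+165-.25,y/2+95-.25),z)[:2]
J,B1,B2,C=g(282,162,.09),g(220,148,.1),g(268,219,.1),g(206,208,.094)
H=g(246,179,.166);D=g(244,194,.028);T=g(259,283,.012);H1,H2=g(232,187,.166),g(260,171,.166)
A=(B1+B2)/2
for n,v in dict(J=J,B1=B1,B2=B2,C=C,H=H,D=D,T=T,A=A).items(): print(n,v.round(4))
ang=lambda v:np.degrees(np.arctan2(v[1],v[0]))
X=(A+D+H)/3;print('X',X,'tab',ang(T-X),np.hypot(*(T-X)),'jar',ang(J-X),np.hypot(*(J-X)),'jar-carton',ang(J-C),'bottles',ang(B1-B2),'bar',ang(H2-H1))
rows([(.50,-.05,.34,20),(.50,-.05,.34,-30)]);print(r.get_state()['joint_pos'])
"
```

```text
J [ 0.6369 -0.0897]
B1 [0.6547 0.0042]
B2 [ 0.5481 -0.0694]
C [0.564  0.0235]
H [ 0.5961 -0.035 ]
D [ 0.5973 -0.0337]
T [ 0.4597 -0.0594]
A [ 0.6014 -0.0326]
X [ 0.59825437 -0.03375182] tab -169.50204043149296 0.1409280354298539 jar -55.39389807512001 0.06802525259455443 jar-carton -57.23195325727895 bottles 34.60143308455968 bar -58.91003813953022
[0.153 0.917 0.124] [-0.    -0.001 -0.183]
[0.153 0.917 0.124] [-0.001 -0.001  0.095]
[ 2.06269504e-01  8.13877801e-02  1.46961684e+00 -2.31431412e-04
  1.58734668e+00  2.00299887e+00]
```

Request:
step_arm:
  deltas:
    - {"x": 0.1,"y": 0.92,"z": 0,"wx": 0,"wy": 0,"wz": -0.29,"fingers": 1}
    - {"x": 0.1,"y": 0.92,"z": 0,"wx": 0,"wy": 0,"wz": -0.29,"fingers": 1}
    - {"x": 0.1,"y": 0.92,"z": 0,"wx": 0,"wy": 0,"wz": -0.29,"fingers": 1}
    - {"x": 0.1,"y": 0.92,"z": 0,"wx": 0,"wy": 0,"wz": -0.29,"fingers": 1}
    - {"x": 0.1,"y": 0.92,"z": 0,"wx": 0,"wy": 0,"wz": -0.29,"fingers": 1}

```text
clock: 5.1
ee_pos: [0.4833, -0.0433, 0.373]
orientation: [-0.001, 0.953, 0.303, -0.002]
ft_force: [0.1, -0.2, -0.1]
grip_width: 0.0884
finger_force: 0.0
```

```bash
python3 -c "
from h import *
rows([(.598,-.034,.30,123)])
"
```

```text
[0.33  0.197 0.242] [-0.001 -0.    -0.487]
```

Request:
step_arm:
  deltas:
    - {"x": 0.33,"y": 0.2,"z": 0.2,"wx": 0,"wy": 0,"wz": -0.3,"fingers": 1}
    - {"x": 0.33,"y": 0.2,"z": 0.2,"wx": 0,"wy": 0,"wz": -0.3,"fingers": 1}
    - {"x": 0.33,"y": 0.2,"z": 0.2,"wx": 0,"wy": 0,"wz": -0.3,"fingers": 1}
    - {"x": 0.33,"y": 0.2,"z": 0.2,"wx": 0,"wy": 0,"wz": -0.3,"fingers": 1}
    - {"x": 0.33,"y": 0.2,"z": 0.2,"wx": 0,"wy": 0,"wz": -0.3,"fingers": 1}

```text
clock: 5.72
ee_pos: [0.599, -0.0339, 0.312]
orientation: [-0.002, 0.713, 0.702, -0.002]
ft_force: [-0.5, -0.2, 0.7]
grip_width: 0.0884
finger_force: 0.0
```

```bash
python3 -c "
from h import *
rows([(.598,-.034,.30,123)])
"
```

```text
[-0.    -0.003  0.04 ] [-0.002 -0.001 -0.188]
```

Request:
step_arm:
  deltas:
    - {"x": 0,"y": 0,"z": 0.04,"wx": 0,"wy": 0,"wz": -0.188,"fingers": 1}
    - {"x": 0,"y": 0,"z": 0.04,"wx": 0,"wy": 0,"wz": -0.188,"fingers": 1}
    - {"x": 0,"y": 0,"z": 0.04,"wx": 0,"wy": 0,"wz": -0.188,"fingers": 1}
    - {"x": 0,"y": 0,"z": 0.04,"wx": 0,"wy": 0,"wz": -0.188,"fingers": 1}
    - {"x": 0,"y": 0,"z": 0.04,"wx": 0,"wy": 0,"wz": -0.188,"fingers": 1}

```text
clock: 6.35
ee_pos: [0.5996, -0.0338, 0.3023]
orientation: [-0.001, 0.482, 0.876, -0.0]
ft_force: [-1.2, 0.3, -0.1]
grip_width: 0.0881
finger_force: 0.0
```

```bash
python3 -c "
from h import *
rows([(.598,-.034,.143,123.5)])
c=get_calibration('wrist'); print(proj(c,[[.598,-.034,.166]]),c['world_from_camera'][:3,3])
cv2.imwrite('pics/w3.png',cv2.resize(snapshot('wrist')[:,:,::-1],(800,600)))"
```

```text
[ 0.002 -0.004  0.531] [-0.    -0.    -0.006]
[[276.57558805 201.61684526]] [0.55748747 0.0327646  0.43370694]
```

View pics/w3.png

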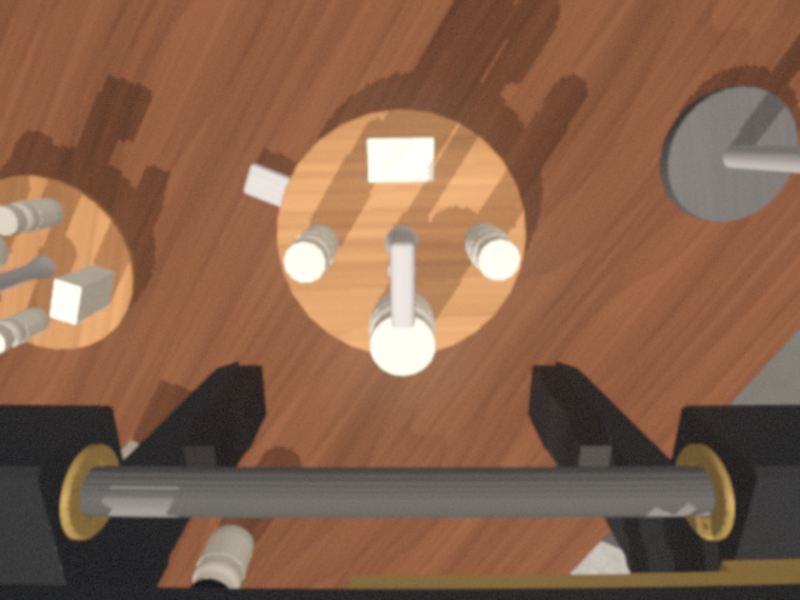

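The view is well aligned: the bar runs straight from (402,243) to (402,327), the jar is at (402,343), the carton at (400,160) and the tab end at (251,178).

```bash
python3 -c "
from h import *
c=get_calibration('wrist'); g=lambda x,y,z: ray(c,(x*.7-.15,y*.7-.15),z)[:2]
J,B1,B2,C=g(402,343,.09),g(305,262,.1),g(498,259,.1),g(400,160,.094)
H=g(402,286,.166);T=g(251,178,.012)
A=(B1+B2)/2
for n,v in dict(J=J,H=H,T=T,A=A,JC=(J+C)/2).items(): print(n,v.round(4))
ang=lambda v:np.degrees(np.arctan2(v[1],v[0]))
X=(A+H)/2;print(X,'tab',ang(T-X),np.hypot(*(T-X)),'jar',ang(J-X),np.hypot(*(J-X)),ang(J-C),ang(B2-B1)-90)
rows([(*H,.143,123.5),(*X,.143,123.5)])"
```

```text
J [ 0.6373 -0.0867]
H [ 0.6008 -0.0309]
T [ 0.4679 -0.0562]
A [ 0.6011 -0.0313]
JC [ 0.6007 -0.0309]
[ 0.60098621 -0.0311201 ] tab -169.3252061898023 0.13545273198254293 jar -56.89068229085973 0.06640288148592237 -56.776784334871536 -56.59505578342634
[0.006 0.008 0.532] [-0.    -0.    -0.006]
[0.005 0.009 0.532] [-0.    -0.    -0.006]
```

Request:
step_arm:
  deltas:
    - {"x": 0.005,"y": 0.007,"z": 0.15,"wx": 0,"wy": 0,"wz": -0.006,"fingers": 1}
    - {"x": 0.005,"y": 0.007,"z": 0.3,"wx": 0,"wy": 0,"wz": -0.006,"fingers": 1}
    - {"x": 0.005,"y": 0.007,"z": 0.42,"wx": 0,"wy": 0,"wz": -0.006,"fingers": 1}
    - {"x": 0.005,"y": 0.007,"z": 0.53,"wx": 0,"wy": 0,"wz": -0.006,"fingers": 1}
    - {"x": 0.005,"y": 0.007,"z": 0.53,"wx": 0,"wy": 0,"wz": -0.006,"fingers": 1}

```text
clock: 7.02
ee_pos: [0.599, -0.0308, 0.1416]
orientation: [-0.003, 0.473, 0.881, -0.001]
ft_force: [-0.3, -0.1, 0.3]
grip_width: 0.0881
finger_force: 0.0
```

Request:
step_arm:
  deltas:
    - {"x": 0,"y": 0,"z": 0,"wx": 0,"wy": 0,"wz": 0,"fingers": -1}
    - {"x": 0,"y": 0,"z": 0,"wx": 0,"wy": 0,"wz": 0,"fingers": -1}
    - {"x": 0,"y": 0,"z": 0,"wx": 0,"wy": 0,"wz": 0,"fingers": -1}
    - {"x": 0,"y": 0,"z": 0,"wx": 0,"wy": 0,"wz": 0,"fingers": -1}
    - {"x": 0,"y": 0,"z": 0,"wx": 0,"wy": 0,"wz": 0,"fingers": -1}

```text
clock: 7.65
ee_pos: [0.6013, -0.0313, 0.1449]
orientation: [0.0, 0.472, 0.882, 0.0]
ft_force: [-0.0, 0.3, 0.5]
grip_width: 0.0403
finger_force: 0.0
```

Request:
step_arm:
  deltas:
    - {"x": 0,"y": 0,"z": 0,"wx": 0,"wy": 0,"wz": 0,"fingers": -1}
    - {"x": 0,"y": 0,"z": 0,"wx": 0,"wy": 0,"wz": 0,"fingers": -1}
    - {"x": 0,"y": 0,"z": 0,"wx": 0,"wy": 0,"wz": 0,"fingers": -1}
    - {"x": 0,"y": 0,"z": 0,"wx": 0,"wy": 0,"wz": 0,"fingers": -1}
    - {"x": 0,"y": 0,"z": 0,"wx": 0,"wy": 0,"wz": 0,"fingers": -1}

```text
clock: 8.28
ee_pos: [0.6014, -0.0311, 0.1446]
orientation: [0.0, 0.472, 0.882, 0.0]
ft_force: [2.3, 0.8, -1.2]
grip_width: 0.0138
finger_force: 30.0
```

Request:
step_arm:
  deltas:
    - {"x": 0,"y": 0,"z": 0,"wx": 0,"wy": 0,"wz": 0.03,"fingers": -1}
    - {"x": 0,"y": 0,"z": 0,"wx": 0,"wy": 0,"wz": 0.07,"fingers": -1}
    - {"x": 0,"y": 0,"z": 0,"wx": 0,"wy": 0,"wz": 0.11,"fingers": -1}
    - {"x": 0,"y": 0,"z": 0,"wx": 0,"wy": 0,"wz": 0.15,"fingers": -1}
    - {"x": 0,"y": 0,"z": 0,"wx": 0,"wy": 0,"wz": 0.18,"fingers": -1}

```text
clock: 8.9
ee_pos: [0.602, -0.0309, 0.1446]
orientation: [0.001, 0.7, 0.714, 0.001]
ft_force: [5.5, 1.8, -4.1]
grip_width: 0.0136
finger_force: 30.0
```

Request:
step_arm:
  deltas:
    - {"x": 0,"y": 0,"z": 0,"wx": 0,"wy": 0,"wz": 0.04,"fingers": -1}
    - {"x": 0,"y": 0,"z": 0,"wx": 0,"wy": 0,"wz": 0.08,"fingers": -1}
    - {"x": 0,"y": 0,"z": 0,"wx": 0,"wy": 0,"wz": 0.12,"fingers": -1}
    - {"x": 0,"y": 0,"z": 0,"wx": 0,"wy": 0,"wz": 0.16,"fingers": -1}
    - {"x": 0,"y": 0,"z": 0,"wx": 0,"wy": 0,"wz": 0.2,"fingers": -1}

```text
clock: 9.52
ee_pos: [0.6026, -0.0311, 0.1446]
orientation: [0.001, 0.887, 0.462, 0.002]
ft_force: [8.4, 0.5, -6.4]
grip_width: 0.0135
finger_force: 30.0
```

Request:
step_arm:
  deltas:
    - {"x": 0,"y": 0,"z": 0,"wx": 0,"wy": 0,"wz": 0.05,"fingers": -1}
    - {"x": 0,"y": 0,"z": 0,"wx": 0,"wy": 0,"wz": 0.1,"fingers": -1}
    - {"x": 0,"y": 0,"z": 0,"wx": 0,"wy": 0,"wz": 0.15,"fingers": -1}
    - {"x": 0,"y": 0,"z": 0,"wx": 0,"wy": 0,"wz": 0.2,"fingers": -1}
    - {"x": 0,"y": 0,"z": 0,"wx": 0,"wy": 0,"wz": 0.245,"fingers": -1}

```text
clock: 10.15
ee_pos: [0.6031, -0.0319, 0.1446]
orientation: [0.001, 0.995, 0.095, 0.002]
ft_force: [10.0, -1.1, -8.1]
grip_width: 0.0135
finger_force: 30.0
```

Request:
step_arm:
  deltas:
    - {"x": 0,"y": 0,"z": 0,"wx": 0,"wy": 0,"wz": 0,"fingers": -1}
    - {"x": 0,"y": 0,"z": 0,"wx": 0,"wy": 0,"wz": 0,"fingers": -1}
    - {"x": 0,"y": 0,"z": 0,"wx": 0,"wy": 0,"wz": 0,"fingers": -1}

```text
clock: 10.52
ee_pos: [0.6031, -0.0318, 0.1446]
orientation: [0.001, 0.995, 0.097, 0.002]
ft_force: [10.4, -1.2, -8.2]
grip_width: 0.0134
finger_force: 30.0
```

```bash
python3 -c "
from h import *
q=r.get_state()['orientation'];print(2*np.degrees(np.arctan2(q[2],q[1])),r.get_state()['ee_pos'])
a=snapshot('wrist');b=snapshot('scene')
cv2.imwrite('pics/f.png',np.hstack([cv2.resize(a[:,:,::-1],(400,300)),cv2.resize(b[130:310,200:440,::-1],(400,300))]));cv2.imwrite('pics/fw.png',a[:,:,::-1])
c=get_calibration('wrist');print(proj(c,[[.4628,-.0574,.012],[.535,-.0435,.09]])*400/560)"
```

```text
11.138437673032659 [ 0.60309639 -0.03181661  0.14460742]
[[196.94332481 249.86714678]
 [196.9783841  241.89833742]]
```

View pics/f.png

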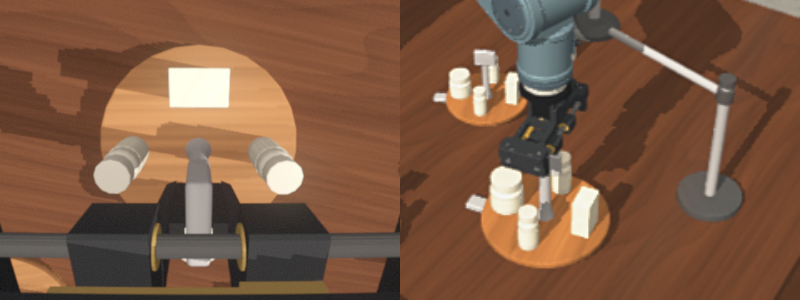

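The wide jar now stands beside the tab: jar at (507,178) and tab at (477,204) in the right half. A numeric check of the disc angle follows.

```bash
python3 -c "
from h import *
c=get_calibration('wrist'); g=lambda x,y,z: ray(c,(x*1.4,y*1.4),z)[:2]
ang=lambda v:np.degrees(np.arctan2(v[1],v[0]))
B1,B2,C=g(114,177,.1),g(285,177,.1),g(199,87,.094)
print('axis',(B1+B2)/2,'disc yaw from bottles',ang(B2-B1)+90,ang(C-(B1+B2)/2))
c=get_calibration('scene'); s=lambda x,y,z: ray(c,((x-400)*.6+200,y*.6+130),z)[:2]
print('jar(scene)',s(507,178,.09),'tab',s(471,202,.012))
print(proj(c,[[.4628,-.0574,.012],[.534,-.0445,.09]])) "
```

```text
axis [ 0.60227089 -0.03243467] disc yaw from bottles 11.103533870781831 11.589167863830468
jar(scene) [ 0.54097071 -0.04711856] tab [ 0.47440546 -0.06161551]
[[240.21474954 248.705287  ]
 [262.64296136 235.25263911]]
```

The disc yaw is about 11.2° against about 10.6° for the tab. That is under 1 mm of sideways offset at the jar, against the 10 mm allowed. The grip holds at 30 N, so I hand in.

```bash
python3 -c "
from h import *
print(r.finish_job())"
```

```text
the job is handed in; nothing more can be done
None
```

The job is handed in, with no verdict returned: by my measurements the lamp's head is about 0.28 m from the carousel axis, the wide jar is within about 1–2 mm of the tab line, and the gripper is still holding the centre handle at 30 N.

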